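# The key that opens the cash box

### The arm

A 6-joint arm with a two-finger parallel gripper is mounted at the origin on a cart in front of the work surface, level with it; the furniture and walls round the work are solid. World frame = base frame: x ahead of the robot, y to its left, z up, the work surface at z = 0. Lengths are in m, angles in degrees, forces in N, time in s.
With the tool pointing down it reaches from about 0.25 to 0.8 m from the base axis. Payload 3.9 kg.
Tool frame: the origin (TCP) lies at the very end of the fingers, on their centre line; the grasp point (between the pads) lies 19 mm behind it; z points along the fingers, y is the direction in which the jaws open and shut (so a half turn about z gives the same grasp; the last joint's range is limited). The gripper opens to 85 mm and grips with 20 to 120 N. Pads are 22 mm wide; open, the fingers measure 114 mm over their backs; the gripper's body (76 mm by 85 mm) begins 54 mm behind the grasp point. The pads swing forward as they close: fully open they stand 13 mm farther back than shut.
Start: joints at [72.594, 14.897, -7.913, 67.191, 0, 90], TCP at [0.157, 0.501, 0.207] pointing down, gripper open.
Joint ranges: [-159.42, 159.42], [-47.68, 98.78], [-73.54, 78.23], [-108.79, 121.32], [-90, 84.71], [-180, 180]. Speed limits (degrees/s): [147.25, 147.25, 180, 180, 180, 180].

### API

Orientations are given as [roll, pitch, yaw] about the fixed x, y, z axes, in that order (R = Rz(yaw) Ry(pitch) Rx(roll)).
In Python, from rig import r gives the robot as it stands.
- The arm moves only by the tool drive_tool, never from a script. Its argument "moves" is a list that holds one entry, the list of rows, each a list of 7 numbers: the shift along the world's x, y, z in mm, then the turn, a rotation vector about the world's x, y, z in degrees, then the finger opening in mm, from 0 to 85.4. In form: [[[tx, ty, tz, ax, ay, az, gripper], ...]]. A call has 1 to 20 rows; each row shifts and turns the commanded pose from where the row before left it; what a row does not reach is not made up. A row lasts 1/8 s, in which the tool goes at most 62.5 mm and 10.7 degrees, less where a joint would pass 70% of its speed; a pose out of reach is approached as far as the arm can. A call with a gripper value outside its range is refused whole. The fingers move at their own pace and stop on an object; "newtons" is the grip in N (left out, the last holds). Time passes only in rows, so rows that do not move let the fingers close. It gives the time, the measured TCP pose, the force and the opening at its end, in the units of the state.
- r.state(): the state, without advancing time (a new reading comes with each control period).
- r.grab_frame(name): name is "side" or "top"; returns the picture (400x640x3 uint8, red, green, blue); there is no depth.
- r.calibration(name): a dict with "fx", "fy", "cx", "cy" (pixels), "extrinsics" (4x4, takes a point from camera to world coordinates). Camera axes: x right, y up, looking along -z (the intrinsics and any distortion apply to the point x, -y, -z); pixel columns grow to the right and rows downward; lengths in m; the calibration is good to about 2 mm. A picture is of the moment at which its call begins. calibration takes no time and is no camera call.
- r.sign_off(): hands the job in, once; it reports no verdict.
Trained networks look in the newest picture that a camera, given by its name, has taken for a name from the list of things; names that differ only in an ending like _2 or _b are one class to them, and where a whole thing is asked for, a point or a joint stands for the part that bears it (a point fixed in the world has none). Each returns a list of dicts, best first, with "score" (0 to 1); they miss things now and then, are a little off and sometimes report something else, mostly with a low value. They report only what shows in the picture. A call takes as long as a camera call. They do not tell look-alikes from the thing itself.
- r.recognise(camera, label): "bbox" ([left, top, width, height] as shares, 0 to 1, of the picture: columns of its width, rows of its height, round what is visible of it).
- r.trace(camera, label): "mask" (400x640 bool, what is visible of it) and "bbox" ([left, top, width, height] as shares, 0 to 1, of the picture: columns of its width, rows of its height, round what is visible of it).
The state is a dict: "time": time; "joint_positions": joint angles; "joint_vel": joint speeds; "joint_efforts": joint torques, N m; "position": TCP position; "eef_rot": TCP orientation; "wrist_force": force on the tool from outside, world axes, zero at the start; "ft_torque": the same for the moment, N m; "width": finger opening in m.
Only numpy, scipy, OpenCV 4.12 (cv2) and the standard library are available. Lean on these libraries where they do the work, as an engineer would, in place of code of your own. Each camera call takes 0.05 s, during which the arm holds its last target.

### The job

Of the three keys standing in the wooden rack only one has a blade that goes into the lock on top of the cash box. Find it, push it fully home in the keyhole, turn it clockwise (seen from above) as far as it goes and let go, leaving it in the lock; the other two keys must end standing in their own places in the rack.

Things in the scene. Friction and masses are not known exactly. Their poses are not given: they have to be found in the camera images.
- key_square: Steel key, upright in the rack (foot 10 mm above the worktop), square bow (grip plate) on top; 55 to 115 g. Origin: centre of the blade's foot; z up, x along the blade's width, y its thickness. Blade: plain flat bar 24 (x) by 8 mm (y), z = 0 to 70 mm. Bow: plate 40 mm wide (x), 8 mm thick (y), z = 70 to 112 mm: pinch it across the 8 mm. The keys' order in the rack changes.
- key_round: Steel key, upright in the rack, round bow on top. Origin: centre of the blade's foot; z up, x in the plane of the bow, y across it. Blade cross-shaped in section: two bars, each 24 x 8 mm, at right angles, z = 0 to 70 mm. Bow: disc 44 mm in diameter, 8 mm thick (y), centred at z = 90 mm.
- key_bar: Steel key, upright in the rack, T-shaped bow on top. Origin: foot of the blade, centre of its bar; z up, x along the bar, y across it. Blade T-shaped in section: a bar 24 (x) by 8 mm (y) with an 8 mm thick rib out to y = -12 mm, z = 0 to 70 mm. Bow: cross-bar 56 mm wide (x), 8 mm thick (y), z = 92 to 112 mm.
- key_rack: Fixed wooden block, 70 (x) by 235 (y) by 40 mm high; origin: centre of its underside. In its top are three like cross-shaped pockets in a row along y, at y = -75, 0 and 75 mm, 30 mm deep, 1.5 mm clear of the blades on every side. The keys' bows stand in line with the row.
- keyhole (a point): Centre of the keyhole's mouth, 87 mm up, in the brass lock in the middle of the dark steel cash box's lid (178 x 238 mm, fixed, top 85 mm up), in a steel ring 2 mm higher, 48 mm inside. Straight slot 30 x 12 mm, 32 mm deep; mouth bevelled all round, 5 mm at 45 degrees. z up, x along the slot; turns with the lock. A folded handle 66 to 79 mm behind it stands 8 mm off the lid.
- lock (a joint): Angle of the brass lock plug, rad: grows as it turns clockwise seen from above; starts between 0 and 0.2, stop at 1.15. It turns stiffly (about 0.06 N m) and stays where it is left. A flat 24 x 8 mm blade has about 0.17 rad of play in the slot either way before it takes the plug along.
There are look-alikes about, which are no part of the job. What is shaped like the key_square but red is not meant.

How it is judged (in metres and radians):
On the way:
1. the fitting key is home in the keyhole before the lock is turned (z of key_square in the frame of keyhole below -0.022 m and horizontal distance between key_square and keyhole below 0.012 m and value of joint lock below 0.6 rad), for 0.2 s.
At the end, for the whole second after the job is handed in: Lock turned clockwise past 0.9 rad; the fitting key at rest in the keyhole, foot at least 22 mm below the mouth, within 12 mm of its centre, upright within 20 degrees; the two other keys in their own pockets, feet within 15 mm of where they began, upright within 14 degrees (value of joint lock above 0.9 rad and z of key_square in the frame of keyhole below -0.022 m and horizontal distance between key_square and keyhole below 0.012 m and angle between key_square's own z axis and vertical below 0.35 rad and linear speed of key_square below 0.02 m/s and distance of each of key_round, key_bar from where it was at the start of the episode below 0.015 m and angle between each of key_round, key_bar's own z axis and vertical below 0.25 rad); the robot touches nothing.
It also fails if it takes over 45 s, if anything falls off the work surface, if the arm or the gripper's body presses on something with over 40 N, if the wrist force passes 120 N, or if a joint passes its speed limit or range.

## Working session

There is one attempt and no reset: what is moved stays moved. The work goes in short steps, Python scripts to look and compute and a tool call to move; the robot and the scene stay as the last step left them, time stands still between calls to the robot, and variables do not carry over. Pictures are saved under pics/ and viewed, and the job is handed in when it is done.

Besides the shell and the picture viewer there is one more tool, called after ">>>" by a JSON object that holds its "op" and its "data". drive_tool: Moves the arm, as the interface text tells. Its arguments: {"type":"object","properties":{"moves":{"type":"array"},"newtons":{"type":"number"}},"required":["moves"]}

```bash
mkdir -p pics; cat > h.py <<'E'
import numpy as np, cv2
from rig import r
def save(n,img): cv2.imwrite('pics/'+n+'.png',cv2.cvtColor(img,cv2.COLOR_RGB2BGR))
def cal(c):
    k=r.calibration(c); return k
def ray(c,u,v):
    k=cal(c);E=np.array(k['extrinsics'])
    x=(u-k['cx'])/k['fx'];y=(v-k['cy'])/k['fy']
    d=np.array([x,-y,-1.]);d=E[:3,:3]@d
    return E[:3,3],d
def atz(c,u,v,z):
    o,d=ray(c,u,v);return o+d*(z-o[2])/d[2]
def proj(c,p):
    k=cal(c);E=np.array(k['extrinsics'])
    q=E[:3,:3].T@(np.array(p)-E[:3,3])
    return k['cx']+k['fx']*q[0]/-q[2],k['cy']+k['fy']*(-q[1])/-q[2]
def tri(c1,p1,c2,p2):
    o1,d1=ray(c1,*p1);o2,d2=ray(c2,*p2)
    d1=d1/np.linalg.norm(d1);d2=d2/np.linalg.norm(d2)
    A=np.stack([d1,-d2],1);s=np.linalg.lstsq(A,o2-o1,rcond=None)[0]
    a=o1+s[0]*d1;b=o2+s[1]*d2
    return (a+b)/2,np.linalg.norm(a-b)
E
python3 - <<'E'
from h import *
print(r.state())
for c in('side','top'):
    save(c+'0',r.grab_frame(c)); print(c,cal(c))
    for l in('key_square','key_round','key_bar','key_rack','keyhole','lock'):
        try: print(l,[(round(d['score'],2),np.round(np.array(d['bbox'])*[640,400,640,400],1).tolist()) for d in r.recognise(c,l)])
        except Exception as e: print(l,e)
E
```

```text
{'time': 0.0, 'joint_positions': array([ 7.25950676e+01,  1.49362739e+01, -7.98563755e+00,  6.71881482e+01,
        6.37137044e-04,  8.99997881e+01]), 'joint_vel': array([ 0.06817717,  0.06043759,  0.01459567,  0.0108479 , -0.07174871,
        0.02143546]), 'joint_efforts': array([ 6.98118019e-04, -4.05672526e+01,  2.53925943e+01,  1.87077041e-02,
        4.56494654e-04, -2.25460663e-07]), 'position': array([0.15682328, 0.5002856 , 0.20596077]), 'eef_rot': array([-1.79889940e+02, -6.37542899e-04,  1.62595278e+02]), 'wrist_force': array([ 0.20692546,  0.70093789, -0.24620413]), 'ft_torque': array([-0.03612627, -0.03029845,  0.02939517]), 'width': 0.0853454528597147}
side {'fx': 382.9116332639938, 'fy': 382.9116332639938, 'cx': 313.18549993798945, 'cy': 203.05715679749727, 'extrinsics': array([[ 0.84134635,  0.18629673, -0.50737545,  0.06111833],
       [-0.54044045,  0.27646063, -0.79466574, -0.77177007],
       [-0.0077743 ,  0.94279534,  0.33328143,  0.3802518 ],
       [ 0.        ,  0.        ,  0.        ,  1.        ]])}
key_square [(0.92, [363.4, 197.8, 15.0, 49.7]), (0.73, [39
[... 332 characters left out ...]
639979331, 'cx': 314.34586405829225, 'cy': 200.38220692756562, 'extrinsics': array([[ 0.02178807,  0.99491204, -0.09836314,  0.42262026],
       [-0.99964454,  0.02016778, -0.017437  , -0.0701642 ],
       [-0.01536451,  0.09870809,  0.99499781,  1.01160411],
       [ 0.        ,  0.        ,  0.        ,  1.        ]])}
key_square [(0.65, [359.7, 156.8, 12.6, 20.4]), (0.54, [411.1, 173.0, 19.0, 7.6])]
key_round [(0.72, [431.1, 213.1, 21.6, 10.4])]
key_bar [(0.6, [430.8, 214.9, 22.9, 9.1]), (0.5, [393.2, 208.3, 30.1, 10.1])]
key_rack [(0.89, [350.7, 197.0, 103.8, 34.7]), (0.48, [203.4, 193.6, 19.3, 15.8])]
keyhole [(0.91, [199.5, 192.0, 20.5, 18.4])]
lock [(0.76, [204.2, 193.4, 17.9, 20.4])]
```

```bash
python3 - <<'E'
import cv2
for c,b in(('side',(230,150,200,170)),('top',(160,130,310,130))):
    i=cv2.imread(f'pics/{c}0.png');x,y,w,h=b
    s=min(800/w,600/h);cv2.imwrite(f'pics/{c}0c.png',cv2.resize(i[y:y+h,x:x+w],None,fx=s,fy=s,interpolation=cv2.INTER_CUBIC))
    print(s)
E
```

```text
3.5294117647058822
2.5806451612903225
```

View pics/side0.png

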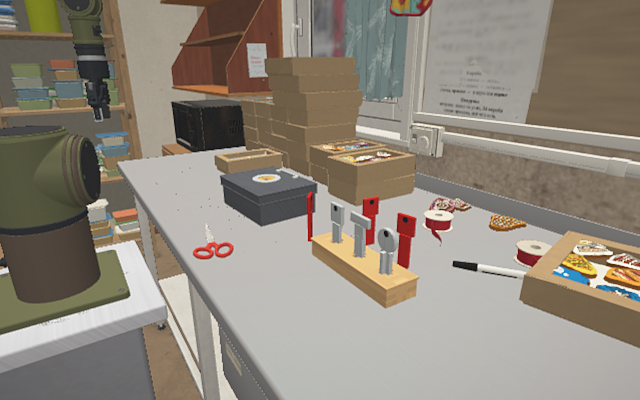

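View pics/top0.png

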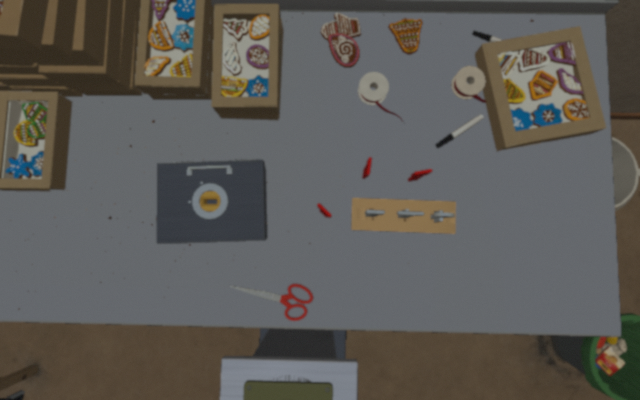

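```bash
ls pics
```

```text
side0.png
side0c.png
top0.png
top0c.png
```

View pics/side0c.png

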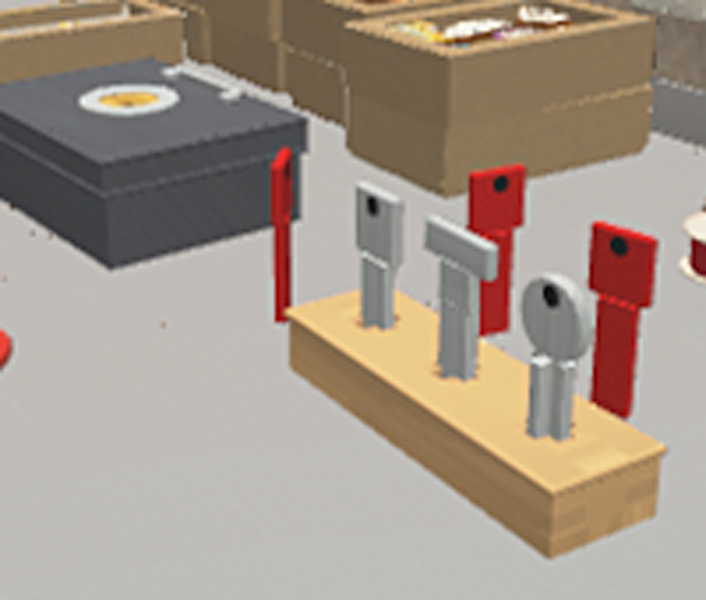

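View pics/top0c.png

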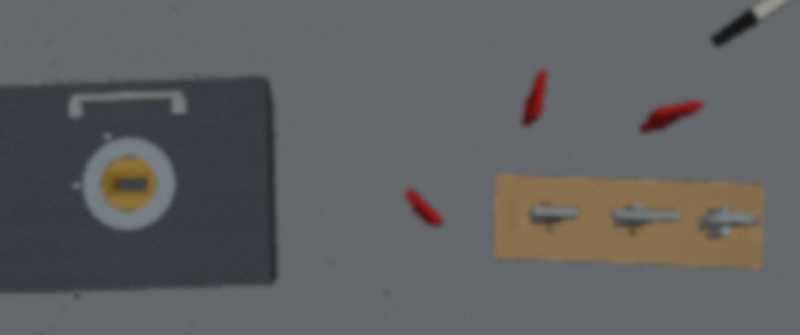

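```bash
python3 - <<'E'
from h import *
t=r.grab_frame('top'); s=r.grab_frame('side')
m=r.trace('top','key_rack')[0]['mask']
print(m.sum())
P=np.argwhere(m)[:,::-1]
W=np.array([atz('top',u,v,.04)[:2] for u,v in P],np.float32)
print('rack',cv2.minAreaRect(W))
# color-based
hsv=cv2.cvtColor(t,cv2.COLOR_RGB2HSV)
for (u,v) in [(360,230),(375,213),(210,187),(205,200),(211,201),(204,170),(190,190)]: print((u,v),t[v,u],hsv[v,u])
for c,l in(('top','key_square'),('side','key_square'),('top','lock'),('top','keyhole'),('side','lock'),('side','keyhole'),('top','key_round'),('top','key_bar')):
  for d in r.trace(c,l):
    mm=d['mask'];P=np.argwhere(mm)[:,::-1]
    img=(t if c=='top' else s)
    print(c,l,round(d['score'],2),mm.sum(),P.mean(0).round(2),P.min(0),P.max(0),img[mm].mean(0).round())
E
```

```text
3045Traceback (most recent call last):
  File "<stdin>", line 6, in <module>
  File "h.py", line 12, in atz
    o,d=ray(c,u,v);return o+d*(z-o[2])/d[2]
        ~~~^^^^^^^
  File "h.py", line 7, in ray
    k=cal(c);E=np.array(k['extrinsics'])
  File "h.py", line 5, in cal
    k=r.calibration(c); return k
ValueError: time passes only in moves, steps and waits
```

```bash
sed -i 's/^    k=r.calibration(c); return k/    if c not in _C: _C[c]=r.calibration(c)\n    return _C[c]/; s/^def cal/_C={}\ndef cal/' h.py; python3 - <<'E'
from h import *
print(r.state()['time'])
t=r.grab_frame('top'); s=r.grab_frame('side')
m=r.trace('top','key_rack')[0]['mask']
print(m.sum())
P=np.argwhere(m)[:,::-1]
W=np.array([atz('top',u,v,.04)[:2] for u,v in P],np.float32)
print('rack',cv2.minAreaRect(W))
# color-based
hsv=cv2.cvtColor(t,cv2.COLOR_RGB2HSV)
for (u,v) in [(360,230),(375,213),(210,187),(205,200),(211,201),(204,170),(190,190)]: print((u,v),t[v,u],hsv[v,u])
for c,l in(('top','key_square'),('side','key_square'),('top','lock'),('top','keyhole'),('side','lock'),('side','keyhole'),('top','key_round'),('top','key_bar')):
  for d in r.trace(c,l):
    mm=d['mask'];P=np.argwhere(mm)[:,::-1]
    img=(t if c=='top' else s)
    print(c,l,round(d['score'],2),mm.sum(),P.mean(0).round(2),P.min(0),P.max(0),img[mm].mean(0).round())
E
```

```text
0.85
2937
rack ((0.488902747631073, -0.2590377628803253), (0.23910343647003174, 0.07655007392168045), 89.17861938476562)
(360, 230) [109 100  89] [ 17  47 109]
(375, 213) [91 96 95] [84 13 96]
(210, 187) [117 126 131] [101  27 131]
(205, 200) [81 65 31] [ 20 157  81]
(211, 201) [58 60 66] [113  31  66]
(204, 170) [60 64 69] [107  33  69]
(190, 190) [57 62 67] [105  38  67]
top key_square 0.65 104 [419.81 173.93] [411 170] [430 179] [98. 27. 27.]
top key_square 0.49 84 [324.38 211.46] [318 205] [330 217] [112.  38.  38.]
side key_square 0.77 476 [337.09 221.55] [330 202] [344 243] [142. 141. 137.]
side key_square 0.73 752 [405.02 238.07] [397 214] [415 267] [143.  39.  36.]
side key_square 0.62 253 [309.75 215.67] [307 193] [312 241] [150.  43.  40.]
side key_square 0.55 544 [370.17 216.84] [362 197] [378 245] [161.  52.  50.]
top lock 0.87 348 [209.99 200.92] [200 191] [220 211] [118.  97.  56.]
top keyhole 0.79 343 [210.1  200.88] [200 191] [221 211] [117.  97.  56.]
top key_bar 0.65 152 [407.94 213.51] [397 209] [422 217] [102. 102.  98.]
```

```bash
python3 - <<'E'
from h import *
t=r.grab_frame('top'); s=r.grab_frame('side')
# top ring: bright pixels around (210,201)
def disc(img,c,box,thr):
    g=img.max(2).astype(float);x,y,w,h=box
    m=np.zeros(g.shape,np.uint8);m[y:y+h,x:x+w]=(g[y:y+h,x:x+w]>thr)
    n,l,st,ce=cv2.connectedComponentsWithStats(m)
    i=1+np.argmax(st[1:,4]);mm=(l==i).astype(np.uint8)
    cs,_=cv2.findContours(mm,cv2.RETR_EXTERNAL,cv2.CHAIN_APPROX_NONE)
    cc=max(cs,key=len);e=cv2.fitEllipse(cc);f=np.zeros_like(mm);cv2.drawContours(f,[cc],-1,1,-1)
    P=np.argwhere(f)[:,::-1]
    print(c,st[i],e,P.mean(0));return e[0],P.mean(0)
et,ct=disc(t,'top',(180,178,60,48),90)
es,cs=disc(s,'side',(235,165,60,30),140)
print('ring tri',tri('top',ct,'side',cs),tri('top',et,'side',es),atz('top',*ct,.087))
# brass & slot
hsv=cv2.cvtColor(t,cv2.COLOR_RGB2HSV)
print(t[194:210,198:224].max(2))
print(hsv[194:210,198:224,1])
# rack by colour
R=((hsv[...,0]<25)&(hsv[...,1]>60)).astype(np.uint8); 
mask=np.zeros_like(R);mask[192:240,345:462]=R[192:240,345:462]
mask=cv2.morphologyEx(mask,cv2.MORPH_CLOSE,np.ones((15,15)))
cs_,_=cv2.findContours(mask,cv2.RETR_EXTERNAL,cv2.CHAIN_APPROX_NONE);cc=max(cs_,key=cv2.contourArea)
W=np.array([atz('top',u,v,.04)[:2] for u,v in cc[:,0]],np.float32)
print('rack',cv2.minAreaRect(W),cv2.boundingRect(cc))
E
```

```text
top [188 182  40  37 994] ((208.96505737304688, 200.4459228515625), (35.700439453125, 36.48318099975586), 85.42036437988281) [209.17758784 200.55460589]
side [252 174  29   9 205] ((266.17803955078125, 177.7858123779297), (8.085027694702148, 27.921337127685547), 87.54249572753906) [266.14634146 177.76097561]
ring tri (array([0.50987524, 0.17895478, 0.08848974]), np.float64(0.0024910617841323516)) (array([0.51017101, 0.17948545, 0.08824678]), np.float64(0.0025811728705928774)) [0.50889823 0.17991249 0.087     ]
[[132 129 121 117 122 130 134 137 137 138 137 139 138 138 137 139 139 138
  136 133 128 123 130 133 132 131]
 [130 124 116 121 128 134 135 135 136 136 137 135 137 137 136 136 137 138
  136 136 132 125 123 132 132 133]
 [130 117 116 122 129 130 132 132 133 132 130 132 131 132 132 132 131 133
  132 132 132 126 121 130 134 134]
 [127 114 116 120 123 123 124 125 125 125 124 125 123 125 124 125 125 125
  127 127 132 128 121 128 134 134]
 [124 112 115 117 116 117 114 112 112 111 110 110 111 109 109 110 110 110
  114 123 131 130 122 124 134 134]
 [119 106 112 117 112 107 100  92  89  
[... 2337 characters left out ...]
9  88  25  14  25  29]
 [ 18  11  75 139 158 163 163 167 166 160 157 159 157 155 156 158 155 156
  160 150 124  60   6  22  25  27]
 [ 24   6  51 114 150 160 161 158 160 161 164 160 164 162 155 160 159 158
  156 138  92  33  10  25  27  29]
 [ 26  16  16  78 131 151 158 162 161 158 157 161 160 160 161 161 160 154
  143 108  53   6  20  27  27  27]
 [ 25  26  11  33  92 133 150 156 158 161 156 160 160 157 158 155 152 138
  107  61  14  16  27  27  25  27]
 [ 27  27  22   9  40  81 119 140 154 151 159 158 155 156 148 145 125  94
   50  10  14  25  25  27  27  28]]
rack ((0.488272488117218, -0.25901883840560913), (0.23924367129802704, 0.07455217838287354), 89.05740356445312) (351, 198, 105, 36)
```

```bash
cat > ov.py <<'E'
from h import *
def box(x0,x1,y0,y1,z0,z1): return [(x,y,z) for x in(x0,x1) for y in(y0,y1) for z in(z0,z1)]
def place(pts,p,yaw):
    c,s=np.cos(yaw),np.sin(yaw);P=np.array(pts);return np.stack([c*P[:,0]-s*P[:,1]+p[0],s*P[:,0]+c*P[:,1]+p[1],P[:,2]+p[2]],1)
def hull(c,P): return cv2.convexHull(np.array([proj(c,q) for q in P],np.float32))[:,0]
def draw(img,c,P,box_,s,col):
    h=(hull(c,P)-np.array(box_[:2])+.5)*s
    cv2.polylines(img,[np.round(h*8).astype(int)],True,col,1,shift=3)
def crop(img,b,s):
    x,y,w,h=b;return cv2.resize(img[y:y+h,x:x+w],None,fx=s,fy=s,interpolation=cv2.INTER_NEAREST)
E
python3 - <<'E'
from ov import *
t=r.grab_frame('top'); s=r.grab_frame('side')
hsv=cv2.cvtColor(t,cv2.COLOR_RGB2HSV).astype(float)
# brass disc sub-pixel: fill
S=hsv[...,1][186:216,195:226]
m=(S>75).astype(np.uint8);cs,_=cv2.findContours(m,cv2.RETR_EXTERNAL,cv2.CHAIN_APPROX_NONE);cc=max(cs,key=cv2.contourArea)
e=cv2.fitEllipse(cc);c=np.array(e[0])+[195,186];print('brass',e,c,atz('top',*c,.087))
# slot weighted dark
g=t.max(2).astype(float)[194:208,200:220]
w=np.clip(118-g,0,None);w[:, :3]=0;w[:,18:]=0
yy,xx=np.mgrid[194:208,200:220];w/=w.sum();mx,my=(w*xx).sum(),(w*yy).sum()
print('slot',mx,my,atz('top',mx,my,.085),'ang',0.5*np.degrees(np.arctan2(2*(w*(xx-mx)*(yy-my)).sum(),(w*(xx-mx)**2).sum()-(w*(yy-my)**2).sum())))
np.save('top1.npy',t);np.save('side1.npy',s)
import itertools
# gray key top in top view
g=hsv[...,1];print(np.array(g[205:222,360:392],int));print(t.max(2)[205:222,360:392])
E
```

```text
brass ((14.461082458496094, 14.600046157836914), (19.51732063293457, 19.94307518005371), 43.763160705566406) [209.46108246 200.60004616] [0.50880959 0.17927486 0.087     ]
slot 210.14903526280773 201.08349966733198 [0.50794541 0.17822507 0.085     ] ang 0.1893987435072742
[[110 108 110 108 111 112 112 110 109 110 110 112 113 112 111 108 109 109
  109 108 113 111 108 109 113 111 109 111 112 111 111 112]
 [112 110 111 110 110 112 112 109 112 111 109 107 110 113 112 110 113 112
  110 111 114 110 110 112 111 109 112 112 110 110 112 111]
 [108 109 108 109 111 112 111 108 112 109 109 109 111 112 108 110 110 111
  111 109 108 108 111 112 112 112 115 109 110 108 111 109]
 [111 108 110 109 110 108 106 104  98 105  97 102 101 103 104 106 108 108
  105 108 107 107 108 110 110 109 109 112 108 111 111 108]
 [111 111 109 109 109 104  88  74  63  60  52  55  56  65  69  78  82  83
   84  86  84  89  90  94 100 109 109 111 110 109 110 111]
 [110 110 110 109 105  87  54  25  13   7   4   7   5   7  14  18  22  28
   32  30  32  34  43  53  76 102 109 110 112 108 110 110]
 [108 109 109 107  94  69  22
[... 2996 characters left out ...]
6 137 138 138 138 139 136 136 137]
 [137 139 140 141 138 130 124 122 121 120 117 109 100 102 113 121 126 133
  137 136 137 137 138 138 137 137 137 138 138 137 137 138]
 [136 138 140 139 140 135 132 132 132 131 130 121 111 111 125 131 135 137
  138 137 138 137 137 138 138 137 137 137 138 136 136 137]
 [135 138 140 140 139 136 134 134 135 135 132 127 117 118 128 133 135 137
  137 136 138 139 138 139 138 138 138 138 138 137 137 137]
 [137 137 138 138 138 137 134 136 136 135 135 131 126 126 131 135 136 136
  137 137 138 138 138 138 137 137 137 137 138 137 138 137]
 [137 136 137 138 138 137 138 137 137 137 137 136 133 134 136 137 138 137
  138 137 137 139 137 138 139 137 137 137 137 138 136 137]]
```

```bash
cat > fit.py <<'E'
from ov import *
from scipy.optimize import minimize
def rend(c,polys,b,s=8):
    m=np.zeros((b[3]*s,b[2]*s),np.uint8)
    for P in polys:
        h=(hull(c,P)-np.array(b[:2])+.5)*s
        cv2.fillConvexPoly(m,np.round(h*16).astype(int),255,shift=4)
    f=cv2.resize(m.astype(np.float32)/255,(b[2],b[3]),interpolation=cv2.INTER_AREA)
    return f
sq=[box(-.02,.02,-.004,.004,.07,.112),box(-.012,.012,-.004,.004,.03,.07)]
E
cat > f1.py <<'E'
from fit import *
t=np.load('top1.npy');s=np.load('side1.npy')
hsv=cv2.cvtColor(t,cv2.COLOR_RGB2HSV).astype(float)
b=(356,200,38,26);S=hsv[b[1]:b[1]+b[3],b[0]:b[0]+b[2],1]
obs=np.clip((110-S)/100,0,1)
def cost(p,z=.01):
    m=rend('top',[place(q,(p[0],p[1],z),p[2]) for q in sq],b)
    m=cv2.GaussianBlur(m,(0,0),.9)
    return ((m-obs)**2).sum()
best=None
for y in(-.20,-.19,-.18,-.17):
    for x in (.48,.49,.5):
        o=minimize(cost,[x,y,np.radians(89.3)],method='Nelder-Mead',options=dict(initial_simplex=[[x,y,1.56],[x+.01,y,1.56],[x,y+.01,1.56],[x,y,1.65]]))
        if best is None or o.fun<best.fun: best=o
print('top fit',best.x,np.degrees(best.x[2]),best.fun)
p=best.x
# rack from key's pocket: square at rack y=+75
B=(200,140,230,175);k=3.4
im=crop(s,B,k).copy()
for q in sq: draw(im,'side',place(q,(p[0],p[1],.01),p[2]),B,k,(0,255,0))
c,sn=np.cos(p[2]-np.pi/2),np.sin(p[2]-np.pi/2)
rc=(p[0]+sn*.075,p[1]-c*.075,0)
draw(im,'side',place(box(-.035,.035,-.1175,.1175,0,.04),rc,p[2]-np.pi/2),B,k,(255,0,255))
kh=(.5085,.179)
th=np.linspace(0,2*np.pi,40)
draw(im,'side',[(kh[0]+.024*np.cos(a),kh[1]+.024*np.sin(a),.087) for a in th],B,k,(0,255,0))
draw(im,'side',place(box(-.015,.015,-.006,.006,.087,.087),(*kh,0),np.radians(91)),B,k,(0,0,255))
save('ovs1',im)
B=(180,170,280,75);k=2.85
B=(180,175,60,50);k=8
im1=crop(t,B,k).copy()
draw(im1,'top',[(kh[0]+.024*np.cos(a),kh[1]+.024*np.sin(a),.087) for a in th],B,k,(0,255,0))
draw(im1,'top',place(box(-.015,.015,-.006,.006,.087,.087),(*kh,0),np.radians(91)),B,k,(255,0,255))
B=(345,190,115,50);k=6
im=crop(t,B,k).copy()
for q in sq: draw(im,'top',place(q,(p[0],p[1],.01),p[2]),B,k,(0,255,0))
draw(im,'top',place(box(-.035,.035,-.1175,.1175,0,.04),rc,p[2]-np.pi/2),B,k,(255,0,255))
save('ovt1',im);save('ovt2',im1)
E
python3 f1.py
```

```text
top fit [ 0.49041394 -0.18465103  1.59050929] 91.1294695040704 2.6302858057689216
```

View pics/ovs1.png

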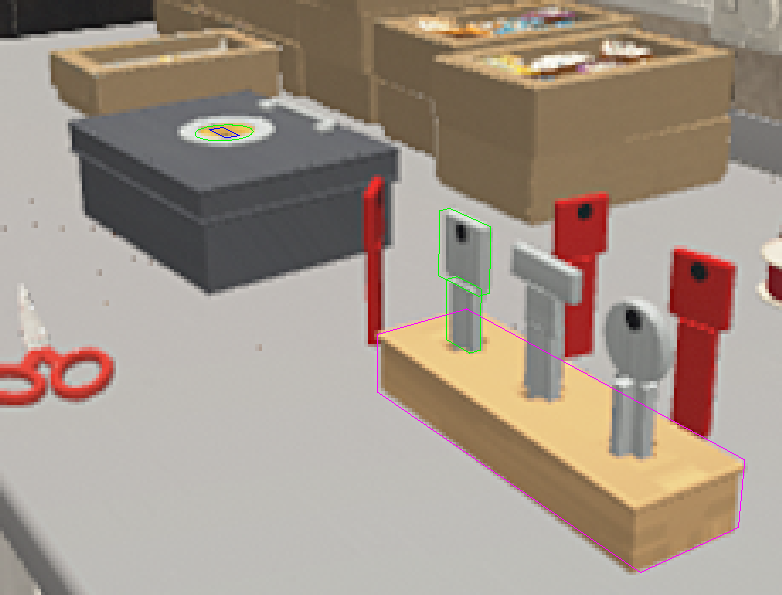

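View pics/ovt1.png

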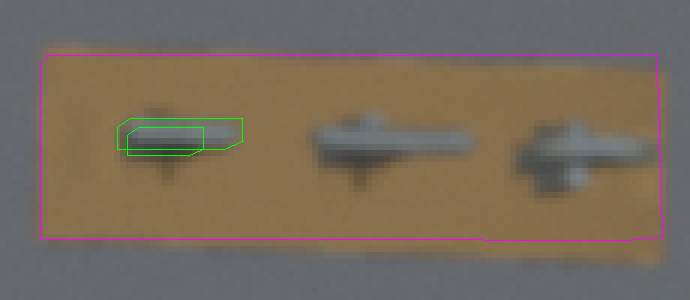

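View pics/ovt2.png

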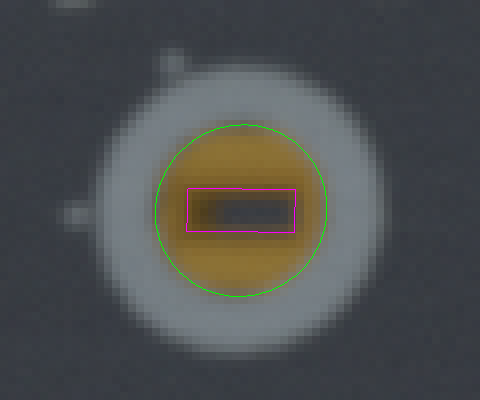

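>>> {"op": "drive_tool", "data": {"moves": [[[24,-49,0,0,0,-9,60],[24,-49,0,0,0,-9,40]]], "newtons": 60}}

```text
time: 1.85
position: [0.2054, 0.4022, 0.2066]
eef_rot: [180.0, 0.0, 144.4]
wrist_force: [0.9, 0.9, 1.3]
width: 0.0514
```

```bash
python3 -c "
from h import *
s=r.state();print(s['time'],s['joint_positions'],s['position'],s['eef_rot'],s['width'])"
```

```text
1.85 [ 6.29621599e+01  7.72242815e+00 -1.72321625e+01  6.50446171e+01
 -2.29678945e-02  9.85654571e+01] [0.20542081 0.40219952 0.20659663] [1.79995796e+02 2.25937137e-02 1.44396702e+02] 0.051359714856763536
```

>>> {"op": "drive_tool", "data": {"moves": [[[16,-32,0,0,0,7,40],[16,-33,0,0,0,7,40],[16,-32,0,0,0,7,40],[16,-33,0,0,0,7,40],[16,-32,0,0,0,7,40],[16,-33,0,0,0,7,40],[16,-33,0,0,0,7,40],[16,-33,0,0,0,7,40],[16,-32,0,0,0,7,40],[16,-33,0,0,0,7,40],[16,-33,0,0,0,7,40],[16,-32,0,0,0,7,40],[16,-33,0,0,0,7,40],[16,-33,0,0,0,7,40],[16,-32,0,0,0,7,40],[16,-33,0,0,0,7,40],[15,-33,0,0,0,7,40],[14,-32,0,0,0,7,40]]]}}

```text
time: 4.1
position: [0.4905, -0.1853, 0.2068]
eef_rot: [-180.0, -0.0, -89.2]
wrist_force: [0.7, 0.3, 0.5]
width: 0.0403
```

```bash
python3 - <<'E'
from ov import *
s=r.state();print(s['time'],s['joint_positions'],s['position'],s['eef_rot'],s['width'])
im=r.grab_frame('side');save('s2',crop(im,(270,120,160,130),4.6))
E
```

```text
4.1 [-2.06939928e+01  1.48233726e+01 -8.01257678e+00  6.71488817e+01
  5.25502544e-03 -1.11504338e+02] [ 0.4905481  -0.18527009  0.20681565] [-1.79983961e+02 -6.71276427e-04 -8.91896538e+01] 0.04030257816265052
```

View pics/s2.png

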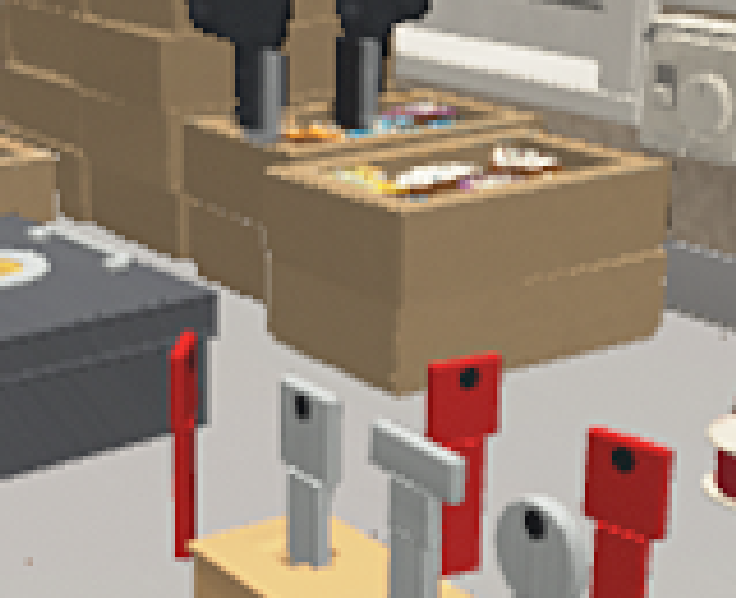

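>>> {"op": "drive_tool", "data": {"moves": [[[0,0,-30,0,0,0,40],[0,0,-30,0,0,0,40],[0,0,-30,0,0,0,40],[0,0,-20,0,0,0,40],[0,0,-15,0,0,0,40]]]}}

```text
time: 4.78
position: [0.4897, -0.1838, 0.0809]
eef_rot: [180.0, 0.0, -89.4]
wrist_force: [0.3, 0.1, 0.7]
width: 0.0397
```

```bash
python3 - <<'E'
from ov import *
s=r.state();print(s['time'],s['position'],s['wrist_force'],s['width'])
im=r.grab_frame('side');save('s3',crop(im,(270,120,160,130),4.6))
E
```

```text
4.775 [ 0.48968399 -0.1838179   0.08086432] [0.26876919 0.12211377 0.6680416 ] 0.039667790900390444
```

View pics/s3.png

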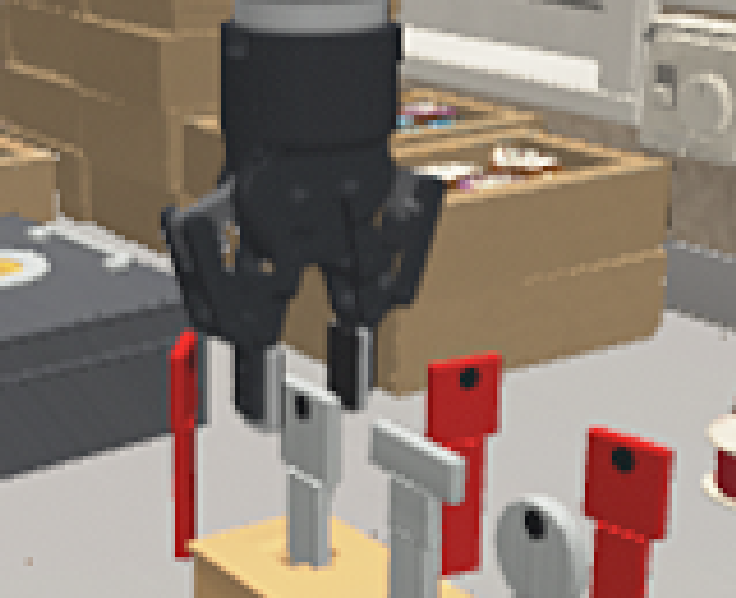

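```bash
python3 - <<'E'
from ov import *
for p in [(.4697,-.1838,.081),(.5097,-.1838,.081),(.4697,-.1838,.094),(.4904,-.1847,.08),(.4904,-.1847,.122),(.4904,-.2047,.122)]:
    q=(np.array(proj('side',p))-[270,120]+.5)*4.6;print(p,q.round())
E
```

```text
(0.4697, -0.1838, 0.081) [265. 483.]
(0.5097, -0.1838, 0.081) [338. 464.]
(0.4697, -0.1838, 0.094) [266. 456.]
(0.4904, -0.1847, 0.08) [305. 476.]
(0.4904, -0.1847, 0.122) [306. 387.]
(0.4904, -0.2047, 0.122) [333. 400.]
```

```bash
python3 - <<'E'
from ov import *
im=r.grab_frame('side')
for p,col in [((.4697,-.1838,.081),(0,255,0)),((.5097,-.1838,.081),(0,255,0)),((.4897,-.1838,.154),(255,0,255)),((.4897,-.1838,.081),(255,255,0))]:
    q=proj('side',p);cv2.circle(im,(int(round(q[0])),int(round(q[1]))),0,col,-1)
save('s4',crop(im,(270,120,160,130),4.6))
t=r.grab_frame('top');save('t4',crop(t,(330,150,130,100),6))
s=r.state();print(s['time'],s['position'],s['joint_positions'])
E
```

```text
4.925 [ 0.4895891  -0.18382018  0.0813826 ] [-2.05788508e+01  1.96943948e+01 -2.08953882e+01  4.94839263e+01
 -3.04587825e-04 -1.11169002e+02]
```

View pics/s4.png

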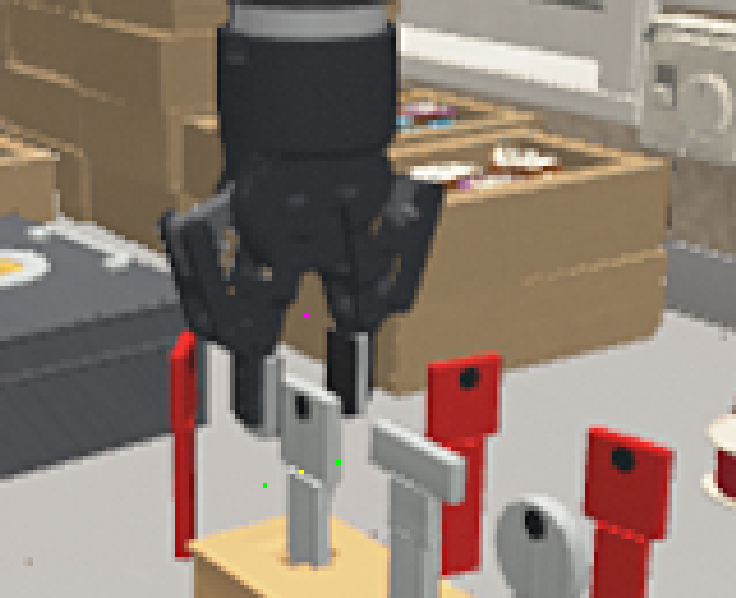

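View pics/t4.png

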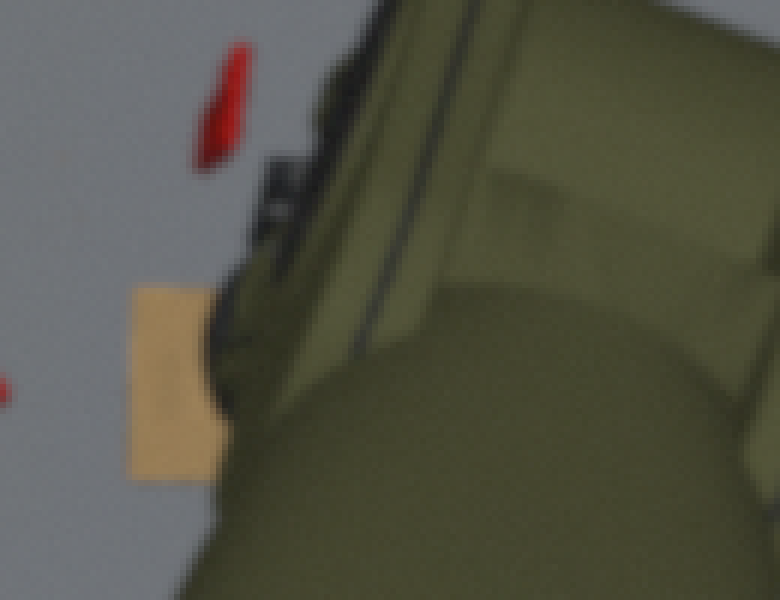

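>>> {"op": "drive_tool", "data": {"moves": [[[0,-1,-14,0,0,0,40],[0,0,0,0,0,0,5],[0,0,0,0,0,0,2],[0,0,0,0,0,0,2],[0,0,0,0,0,0,2],[0,0,0,0,0,0,2]]], "newtons": 60}}

```text
time: 5.68
position: [0.4906, -0.1852, 0.0681]
eef_rot: [-179.9, -0.0, -89.4]
wrist_force: [0.5, 0.7, -0.2]
width: 0.0072
```

```bash
python3 - <<'E'
from ov import *
im=r.grab_frame('side')
save('s5',crop(im,(270,120,160,130),4.6))
s=r.state();print(s)
E
```

```text
{'time': 5.725, 'joint_positions': array([-2.06853479e+01,  2.04624998e+01, -2.19898705e+01,  4.74908379e+01,
        2.73021260e-03, -1.11281049e+02]), 'joint_vel': array([-0.01537716, -0.02630498, -0.01704783, -0.02323029,  0.04903797,
        0.04227158]), 'joint_efforts': array([-8.01079301e-02, -4.22376215e+01,  2.10666847e+01,  5.34091908e-01,
       -7.14472518e-02, -1.26524182e-02]), 'position': array([ 0.49052485, -0.18519299,  0.06807618]), 'eef_rot': array([-1.79946090e+02, -1.80681453e-02, -8.94043061e+01]), 'wrist_force': array([ 1.58181032,  0.12620284, -0.618758  ]), 'ft_torque': array([-0.10366454, -0.27903939,  0.0160078 ]), 'width': 0.007465532641111684}
```

View pics/s5.png

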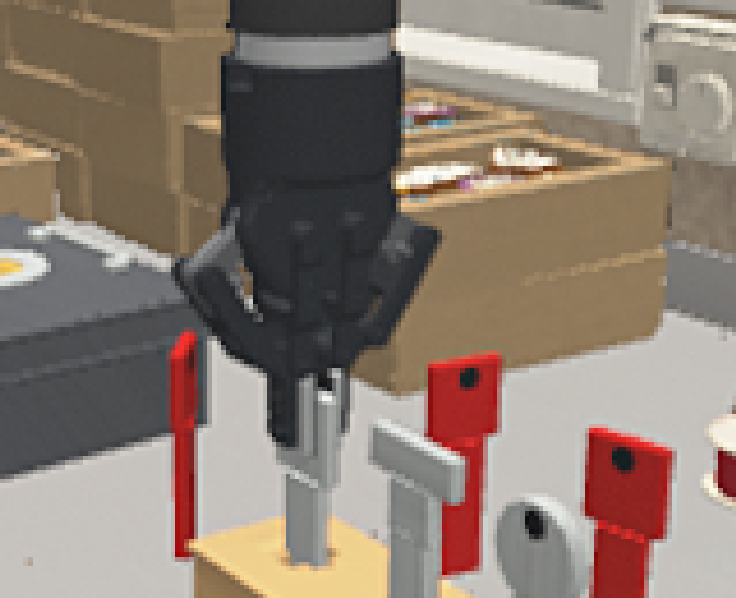

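>>> {"op": "drive_tool", "data": {"moves": [[[0,0,10,0,0,0,2],[0,0,15,0,0,0,2],[0,0,25,0,0,0,2],[0,0,25,0,0,0,2],[0,0,25,0,0,0,2],[0,0,20,0,0,0,2]]], "newtons": 60}}

```text
time: 6.48
position: [0.4892, -0.185, 0.1899]
eef_rot: [180.0, -0.0, -89.4]
wrist_force: [0.9, -0.0, -0.7]
width: 0.0071
```

```bash
python3 - <<'E'
from fit import *
im=r.grab_frame('side')
s=r.state();print(s['time'],s['position'],s['eef_rot'],s['wrist_force'],s['ft_torque'],s['width'])
p=s['position'];B=(270,80,160,150);k=4
im=crop(im,B,k).copy()
save('s6',im.copy())
yaw=np.radians(s['eef_rot'][2]+180)
for q in [box(-.02,.02,-.004,.004,.07,.112),box(-.012,.012,-.004,.004,.0,.07)]: draw(im,'side',place(q,(p[0],p[1],p[2]-.058),yaw),B,k,(0,255,0))
save('s6o',im)
E
```

```text
6.525 [ 0.49070603 -0.18558533  0.19236966] [-1.79795957e+02 -1.17666977e-01 -8.94085197e+01] [ 0.1437035  -0.74554114  1.31404492] [-0.02768625 -0.07454797  0.00135163] 0.007023087813913957
```

View pics/s6o.png

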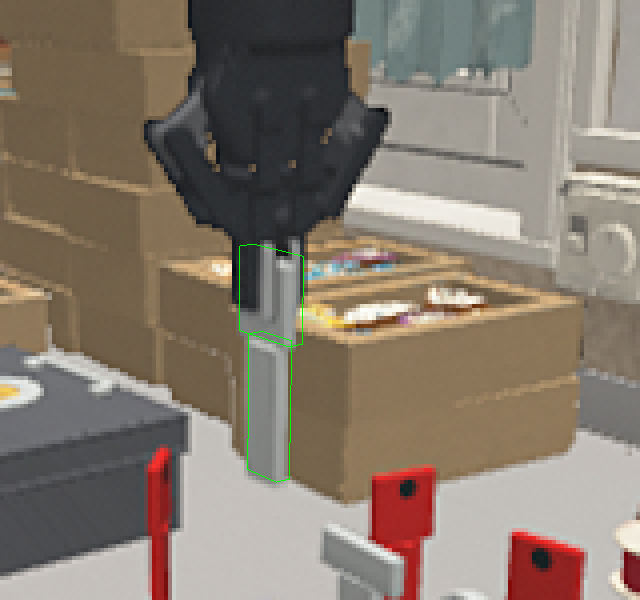

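View pics/s6.png

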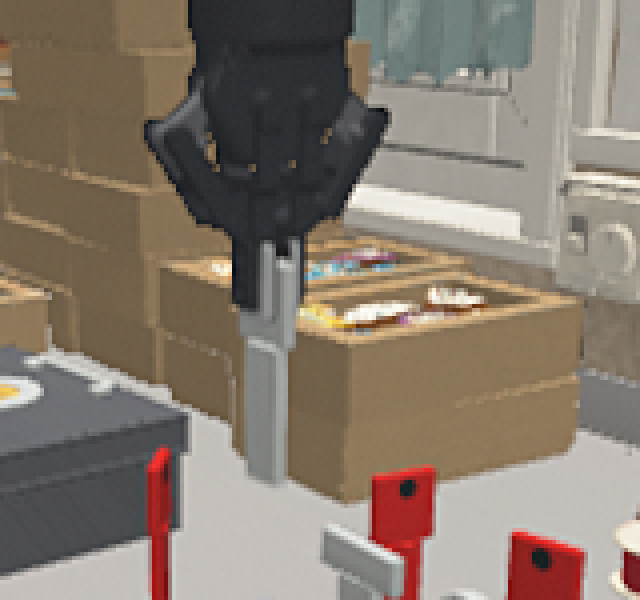

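>>> {"op": "drive_tool", "data": {"moves": [[[0,0,15,0,0,0,2],[2,25,0,0,0,0.5,2],[2,45,0,0,0,0,2],[2,45,0,0,0,0,2],[2,45,0,0,0,0,2],[2,45,0,0,0,0,2],[2,45,0,0,0,0,2],[2,45,0,0,0,0,2],[2,45,-10,0,0,0,2],[2,24,-15,0,0,0,2],[0,0,-5,0,0,0,2],[0,0,0,0,0,0,2]]], "newtons": 60}}

```text
time: 8.02
position: [0.5072, 0.1781, 0.1724]
eef_rot: [179.9, -0.1, -88.9]
wrist_force: [0.1, -0.3, -0.0]
width: 0.0072
```

```bash
cat > look.py <<'E'
from fit import *
import sys
n=sys.argv[1];dz=float(sys.argv[2]) if len(sys.argv)>2 else .058
im=r.grab_frame('side');t=r.grab_frame('top')
s=r.state();print(s['time'],s['joint_positions'].round(1),s['position'],s['eef_rot'],s['wrist_force'],s['ft_torque'],s['width'])
p=s['position'];B=(220,80,100,130);k=4.6
im=crop(im,B,k).copy()
a=im.copy()
yaw=np.radians(s['eef_rot'][2]+180)
for q in [box(-.02,.02,-.004,.004,.07,.112),box(-.012,.012,-.004,.004,.0,.07)]: draw(a,'side',place(q,(p[0],p[1],p[2]-dz),yaw),B,k,(0,255,0))
kh=(.5087,.1790)
draw(a,'side',place(box(-.015,.015,-.006,.006,.087,.087),(*kh,0),np.radians(91)),B,k,(0,0,255))
save(n+'s',np.hstack([im,a])[:, :920] if False else cv2.resize(np.hstack([im,a]),(800,int(800*im.shape[0]/(2*im.shape[1])))))
B=(170,160,90,75);k=8
save(n+'t',crop(t,B,k))
E
python3 look.py a
```

```text
8.125 [ 19.3  17.1  -9.9  63.   -0.  -71.7] [0.50798441 0.17796021 0.17321596] [ 1.79995435e+02 -2.13097811e-02 -8.89774280e+01] [ 0.16808223 -0.9000836  -0.27316479] [-0.00928606 -0.02916413  0.00878599] 0.007216776077471303
```

View pics/as.png

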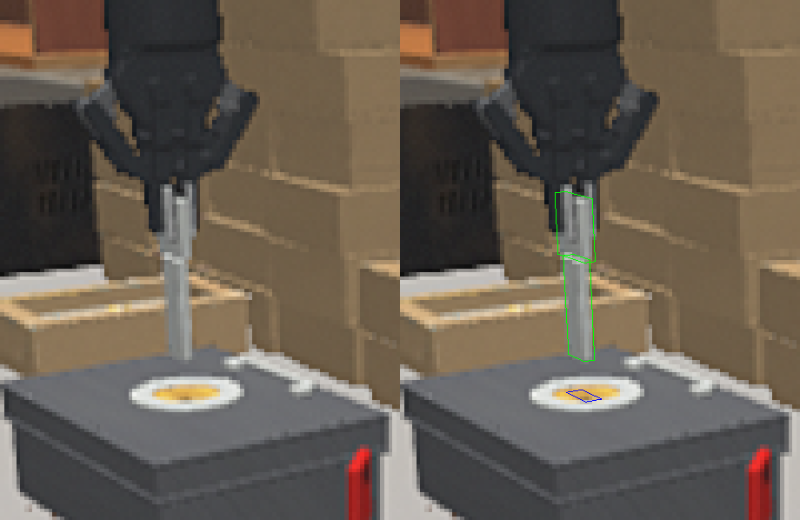

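View pics/at.png

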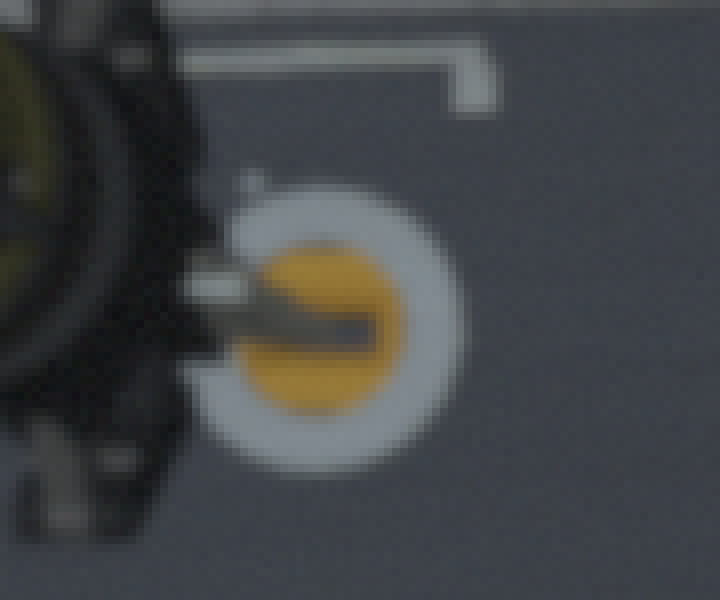

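```bash
python3 - <<'E'
from ov import *
s=np.load('side1.npy')
print(proj('side',(.5087,.179,.087)),'obs ellipse 266.18,177.79')
hsv=cv2.cvtColor(s,cv2.COLOR_RGB2HSV)
m=((hsv[...,0]<28)&(hsv[...,0]>12)&(hsv[...,1]>70)).astype(np.uint8)
q=np.zeros_like(m);q[170:188,250:285]=m[170:188,250:285]
P=np.argwhere(q)[:,::-1];print(len(P),P.mean(0),P.min(0),P.max(0))
print(s[172:186,252:282].max(2))
print(hsv[172:186,252:282,1])
print([proj('side',(.5087+.024*np.cos(a),.179+.024*np.sin(a),.087)) for a in np.linspace(0,2*np.pi,9)])
E
```

```text
(np.float64(265.3438348440804), np.float64(178.33345259786702)) obs ellipse 266.18,177.79
54 [266.12962963 177.64814815] [258 176] [274 179]
[[113 113 112 113 112 113 112 113 111 113 110 111 109 109 107 109 109 108
  109 110 109 111 112 112 113 123 131 130 119 109]
 [111 112 111 111 110 108 106 105 105 104 103 101 106 119 117 118 117 117
  117 119 114 101 103 103 105 102  99 112 113 115]
 [113 113 110 106 102 112 138 135 141 166 182 182 189 196 196 195 195 191
  193 193 189 179 172 163 171 126 102 108 114 115]
 [111 108 108 123 149 189 209 208 215 229 228 229 228 227 226 220 219 220
  219 220 227 234 231 226 231 197 172 143 105 113]
 [110 122 153 195 217 235 230 216 215 206 181 204 215 217 216 210 216 222
  222 221 218 212 207 223 226 230 232 204 127 109]
 [139 199 216 231 226 221 198 196 216 211 204 223 230 228 228 227 231 235
  239 242 240 228 213 217 223 223 229 230 174 106]
 [166 243 230 226 224 218 212 234 241 236 230 220 215 215 211 221 224 225
  227 234 237 239 237 224 224 227 228 212 164 106]
 [150 223 229 229 227 226 229 236 237 239 236 224 206 181 164 193 220 223
  223 224 
[... 2431 characters left out ...]
  9   9  11   9  11   9  11  11  11   9  11  11  11   9  13
    9  11  11  14  11  11  16  11   9  11  11   9]]
[(np.float64(272.9539665168921), np.float64(177.0419919897351)), (np.float64(268.07632360994864), np.float64(176.10137196849104)), (np.float64(261.65638157328254), np.float64(176.45149193190628)), (np.float64(257.28492280115404), np.float64(177.90464203652954)), (np.float64(257.5601979961199), np.float64(179.65435751900762)), (np.float64(262.4972395044594), np.float64(180.65874315225324)), (np.float64(269.16381811254877), np.float64(180.28305242407174)), (np.float64(273.47581278060403), np.float64(178.76615095779084)), (np.float64(272.9539665168921), np.float64(177.0419919897351))]
```

>>> {"op": "drive_tool", "data": {"moves": [[[0,0,-10,0,0,0,2],[0,0,-8,0,0,0,2],[0,0,-2,0,0,0,2],[0,0,0,0,0,0,2]]]}}

```text
time: 8.62
position: [0.5078, 0.1788, 0.1525]
eef_rot: [180.0, -0.0, -88.9]
wrist_force: [0.1, 0.5, -1.0]
width: 0.0071
```

```bash
sed -i "s/^B=(170/np.save(n+'_t.npy',t);np.save(n+'_s.npy',im0)\nB=(170/; s/^im=r.grab/im0=im=r.grab/" look.py; python3 look.py b
```

```text
8.725 [ 19.4  17.8 -12.   60.2   0.  -71.7] [0.50817889 0.17898048 0.15292064] [-1.79987739e+02  4.78078102e-03 -8.89068477e+01] [-0.07805346 -0.17252453 -1.37252391] [ 0.0144744  -0.02060003  0.02747002] 0.006992955840318465
```

View pics/bs.png

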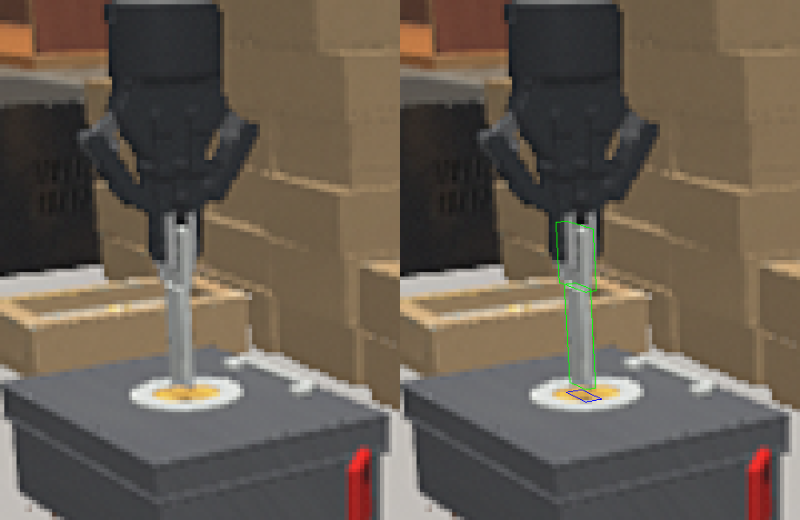

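View pics/bt.png

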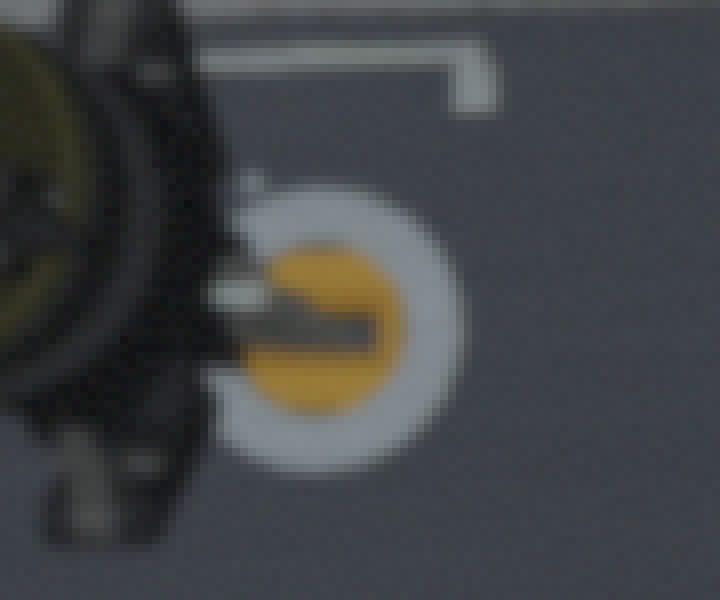

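```bash
cat > ot.py <<'E'
from fit import *
import sys
n=sys.argv[1];p=[float(v) for v in sys.argv[2:5]];yaw=np.radians(float(sys.argv[5]))
t=np.load(n+'_t.npy');B=(180,175,60,45);k=13
im=crop(t,B,k).copy();im=np.clip(im.astype(float)*1.6,0,255).astype(np.uint8)
for q in [box(-.02,.02,-.004,.004,.07,.112),box(-.012,.012,-.004,.004,.0,.07)]: draw(im,'top',place(q,p,yaw),B,k,(0,255,0))
draw(im,'top',place(box(-.012,.012,-.004,.004,.0,.0),p,yaw),B,k,(255,255,0))
th=np.linspace(0,2*np.pi,40);kh=(.5088,.1793)
draw(im,'top',[(kh[0]+.024*np.cos(a),kh[1]+.024*np.sin(a),.087) for a in th],B,k,(255,0,255))
draw(im,'top',place(box(-.015,.015,-.006,.006,.082,.082),(*kh,0),np.radians(91)),B,k,(255,0,255))
save(n+'ot',im)
E
python3 ot.py b .5080 .1789 .095 91
```

```text
(no output)
```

View pics/bot.png

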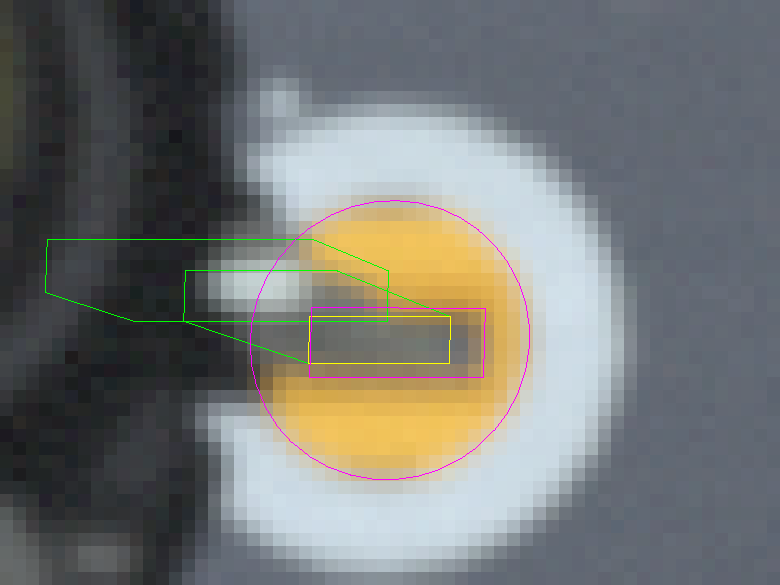

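>>> {"op": "drive_tool", "data": {"moves": [[[1.5,-1,0,0,0,0,2],[0,0,-6,0,0,0,2],[0,0,-4,0,0,0,2],[0,0,0,0,0,0,2]]], "newtons": 100}}

```text
time: 9.22
position: [0.509, 0.1778, 0.1422]
eef_rot: [179.9, -0.0, -88.9]
wrist_force: [0.4, 1.0, -0.8]
width: 0.0065
```

```bash
python3 look.py c; python3 ot.py c .5095 .178 .085 91
```

```text
9.325 [ 19.3  18.3 -12.9  58.8   0.  -71.8] [0.50940766 0.17794712 0.14265806] [ 1.79980553e+02 -5.81521062e-03 -8.89009020e+01] [-1.418619    0.06931481 -1.04557452] [-0.02164879  0.04321787 -0.02822609] 0.006619919836190079
```

View pics/cs.png

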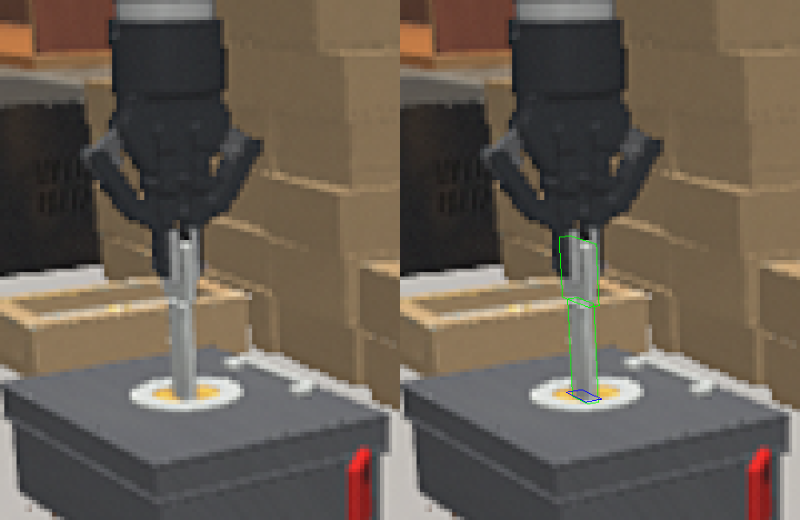

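View pics/cot.png

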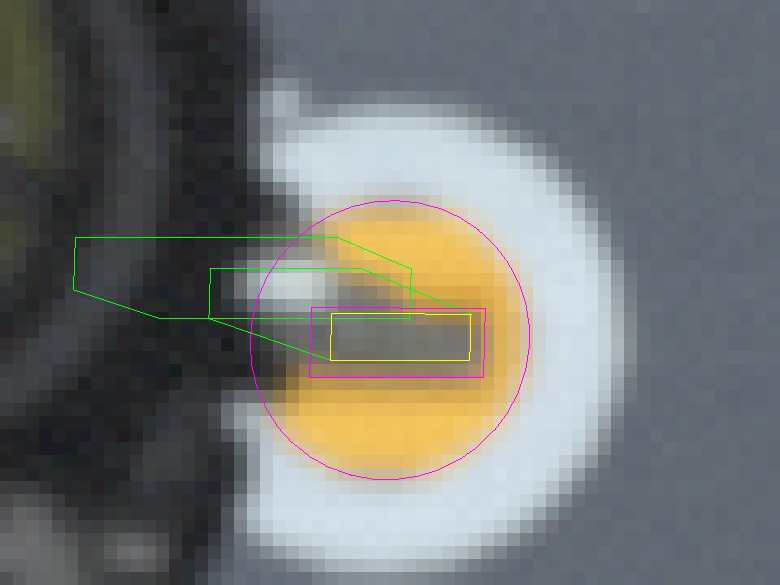

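>>> {"op": "drive_tool", "data": {"moves": [[[0,0.5,-3,0,0,0,2],[0,0,-3,0,0,0,2],[0,0,-2,0,0,0,2],[0,0,0,0,0,0,2]]]}}

```text
time: 9.82
position: [0.5094, 0.1784, 0.1345]
eef_rot: [180.0, -0.0, -88.9]
wrist_force: [0.2, 0.2, -0.5]
width: 0.0063
```

>>> {"op": "drive_tool", "data": {"moves": [[[0,0,-4,0,0,0,2],[0,0,-4,0,0,0,2],[0,0,-4,0,0,0,2],[0,0,0,0,0,0,2]]]}}

```text
time: 10.32
position: [0.5092, 0.1783, 0.1223]
eef_rot: [179.9, -0.0, -88.9]
wrist_force: [-0.2, 0.2, -0.1]
width: 0.0065
```

>>> {"op": "drive_tool", "data": {"moves": [[[0,0,-4,0,0,0,2],[0,0,-3,0,0,0,2],[0,0,-1,0,0,0,2],[0,0,0,0,0,0,2]]]}}

```text
time: 10.82
position: [0.5095, 0.1784, 0.1147]
eef_rot: [180.0, -0.0, -88.9]
wrist_force: [-0.7, 0.3, -0.7]
width: 0.0062
```

```bash
python3 look.py d; python3 ot.py d .5093 .1783 .056 91
```

```text
10.925 [ 19.3  19.5 -15.6  54.9   0.  -71.8] [0.50962845 0.17849613 0.11487925] [-1.79990947e+02  5.03516996e-03 -8.89072596e+01] [-0.22109266 -0.18382348 -1.57694141] [ 0.02342052 -0.0630363  -0.02452403] 0.006747380644828475
```

View pics/ds.png

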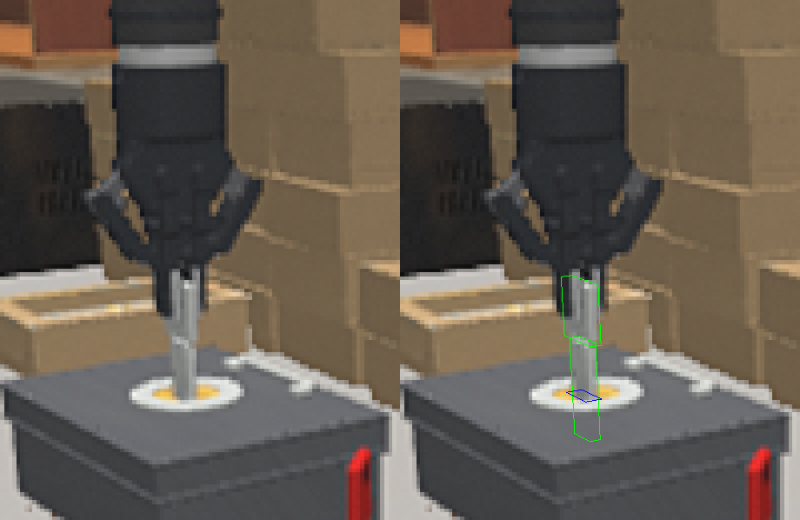

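View pics/dot.png

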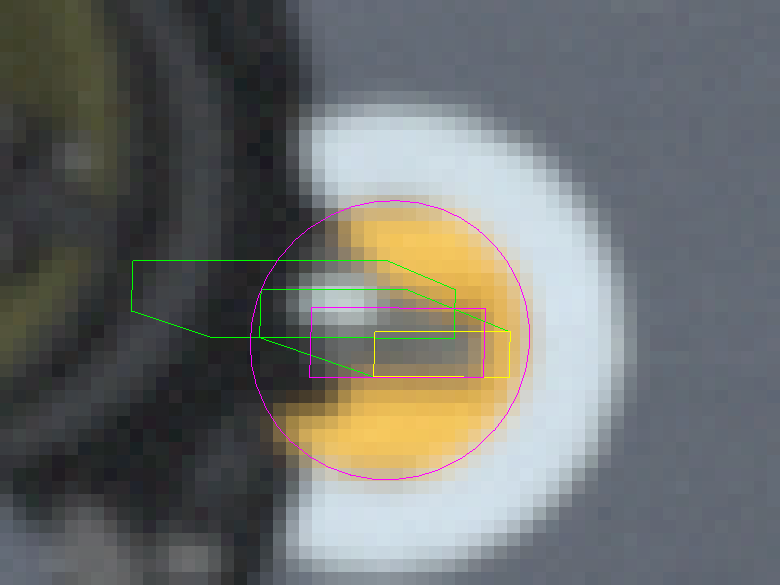

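>>> {"op": "drive_tool", "data": {"moves": [[[0,0,-1,0,0,0,2],[0,0,-1,0,0,0,2],[0,0,0,0,0,0,2]]]}}

```text
time: 11.3
position: [0.5097, 0.1785, 0.113]
eef_rot: [-180.0, 0.0, -88.9]
wrist_force: [0.1, -0.3, 2.0]
width: 0.0064
```

>>> {"op": "drive_tool", "data": {"moves": [[[0,0,-1,0,0,0,2],[0,0,-0.5,0,0,0,2],[0,0,0,0,0,0,2]]]}}

```text
time: 11.68
position: [0.51, 0.1786, 0.113]
eef_rot: [-179.9, 0.0, -88.9]
wrist_force: [-2.5, -1.2, 9.9]
width: 0.0064
```

>>> {"op": "drive_tool", "data": {"moves": [[[0,0,1,0,0,0,2],[0,0,0.5,0,0,-4,2],[0,0,0,0,0,-6,2],[0,0,0,0,0,-6,2],[0,0,0,0,0,-6,2],[0,0,0,0,0,-6,2],[0,0,0,0,0,-2,2]]]}}

```text
time: 12.55
position: [0.5101, 0.1784, 0.113]
eef_rot: [-179.9, 0.0, -118.9]
wrist_force: [1.9, -0.7, 2.6]
width: 0.0062
```

```bash
python3 look.py e
```

```text
12.65 [ 19.3  19.6 -15.8  54.6  -0.  -41.8] [0.51008433 0.1784584  0.11302065] [-1.79945845e+02  2.82961680e-02 -1.18869214e+02] [ 0.31274198 -0.5991299   1.59213355] [-0.13077017 -0.15763382  0.01548907] 0.006363129975592915
```

View pics/et.png

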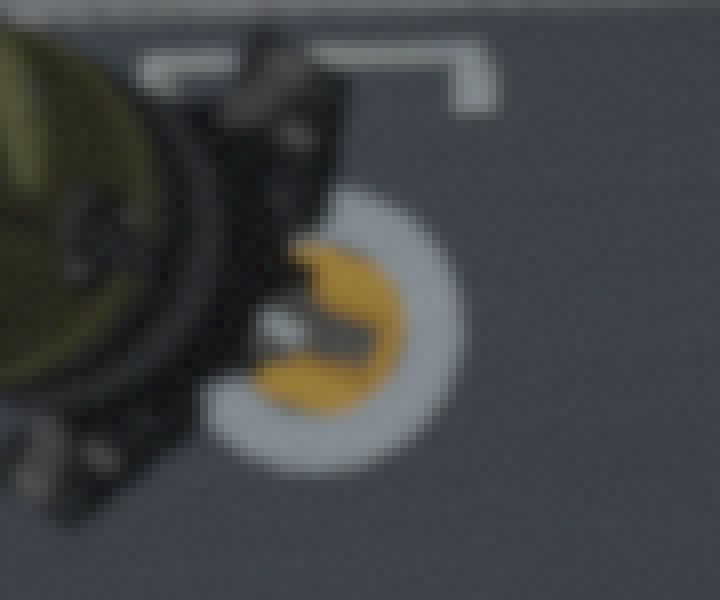

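View pics/es.png

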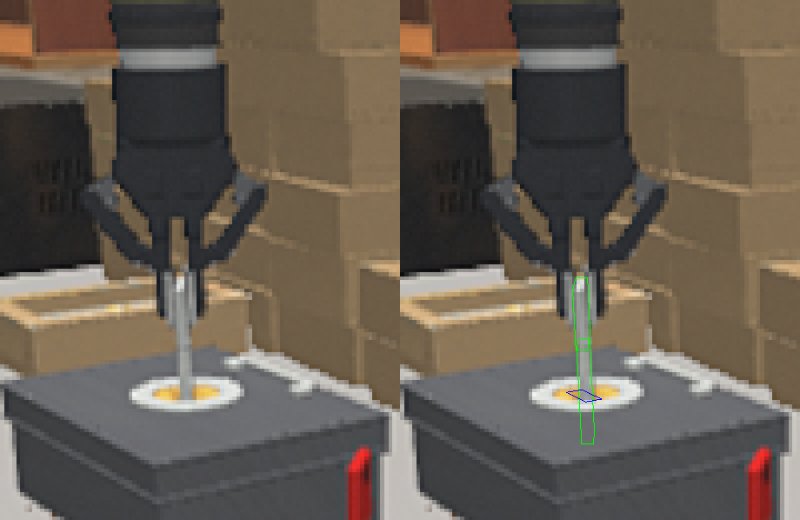

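>>> {"op": "drive_tool", "data": {"moves": [[[0,0,0,0,0,-6,2],[0,0,0,0,0,-6,2],[0,0,0,0,0,-6,2],[0,0,0,0,0,-6,2],[0,0,0,0,0,-5,2],[0,0,0,0,0,-4,2],[0,0,0,0,0,0,2]]]}}

```text
time: 13.52
position: [0.5097, 0.179, 0.113]
eef_rot: [179.9, 0.0, -151.8]
wrist_force: [-0.7, 0.4, 3.1]
width: 0.0069
```

```bash
python3 -c "
from h import *
s=r.state();print(s['time'],s['eef_rot'],s['wrist_force'],s['ft_torque'],s['joint_efforts'])"
```

```text
13.525 [ 1.79944126e+02  4.62548167e-02 -1.51799670e+02] [-0.68979324  0.36580152  3.10883587] [ 0.29056146  0.03599221 -0.01037222] [ -0.60060594 -41.55158043  22.26909757   0.0924349   -0.43615834
   0.13350419]
```

>>> {"op": "drive_tool", "data": {"moves": [[[0,0,0,0,0,-3,2],[0,0,0,0,0,-3,2],[0,0,0,0,0,0,2]]]}}

```text
time: 13.9
position: [0.5096, 0.1791, 0.113]
eef_rot: [179.9, 0.0, -157.8]
wrist_force: [-0.5, 2.4, 3.5]
width: 0.0063
```

```bash
python3 -c "
from h import *
s=r.state();print(s['time'],s['eef_rot'],s['wrist_force'],s['ft_torque'],s['joint_efforts'][5])"
```

```text
13.9 [ 1.79934150e+02  3.91531526e-02 -1.57780788e+02] [-0.53225367  2.35866124  3.47174023] [0.48697221 0.11550249 0.03607627] 0.10440989630296826
```

>>> {"op": "drive_tool", "data": {"moves": [[[0,0,0,0,0,-3,2],[0,0,0,0,0,-3,2],[0,0,0,0,0,0,2]]]}}

```text
time: 14.28
position: [0.5097, 0.1791, 0.113]
eef_rot: [179.9, 0.0, -163.8]
wrist_force: [-0.6, 2.1, 3.4]
width: 0.0062
```

```bash
python3 -c "
from h import *
s=r.state();print(s['time'],s['eef_rot'],s['wrist_force'],s['ft_torque'],s['joint_efforts'][5])"
```

```text
14.275 [ 1.79924685e+02  3.52635883e-02 -1.63759020e+02] [-0.60919995  2.11724487  3.38927545] [0.73716118 0.17032579 0.14011599] 0.2122654253616929
```

```bash
python3 look.py f
```

```text
14.375 [ 19.3  19.6 -15.8  54.6   0.1   3.1] [0.50964648 0.17908983 0.11299241] [ 1.79929297e+02  3.16376837e-02 -1.63788275e+02] [-1.01616037  4.19559095  4.62639328] [0.89588804 0.16950639 0.18496271] 0.006449662006566582
```

View pics/ft.png

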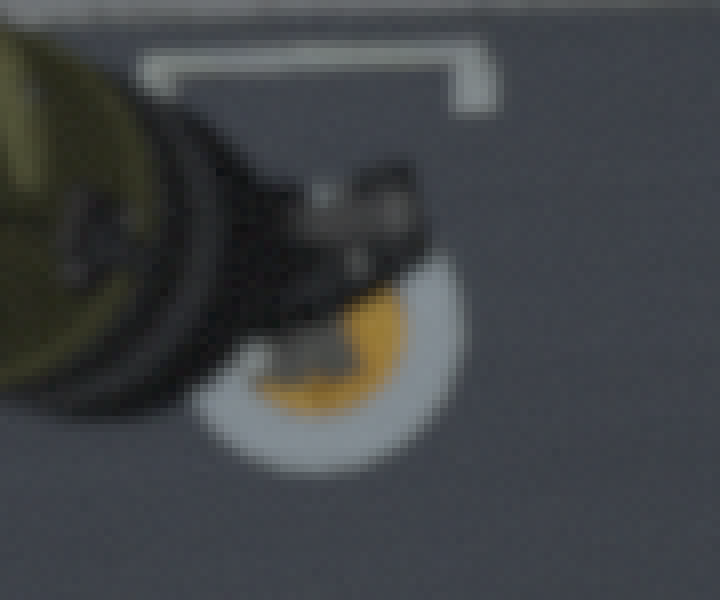

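View pics/fs.png

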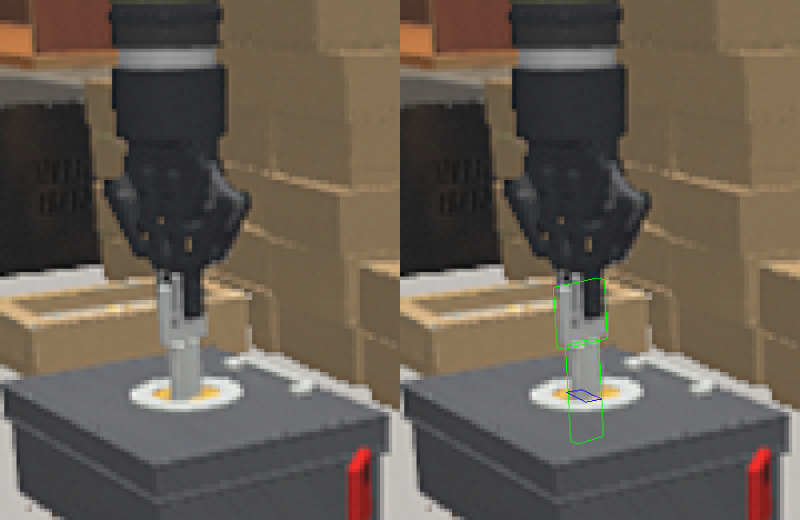

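>>> {"op": "drive_tool", "data": {"moves": [[[0,0,0,0,0,-3,2],[0,0,0,0,0,0,2]]]}}

```text
time: 14.62
position: [0.5098, 0.1792, 0.113]
eef_rot: [179.9, 0.0, -166.7]
wrist_force: [-0.4, 3.8, 4.1]
width: 0.0066
```

```bash
python3 -c "
from h import *
s=r.state();print(s['time'],s['eef_rot'],s['wrist_force'],s['ft_torque'],s['joint_efforts'][5])"
```

```text
14.625 [ 1.79936912e+02  4.42177744e-02 -1.66717331e+02] [-0.36881044  3.81181778  4.12250022] [0.98581842 0.06101083 0.83912912] 0.9015078283846378
```

>>> {"op": "drive_tool", "data": {"moves": [[[0,0,0,0,0,3,2],[0,0,0,0,0,0,10],[0,0,0,0,0,0,25],[0,0,0,0,0,0,40],[0,0,0,0,0,0,40]]]}}

```text
time: 15.25
position: [0.5094, 0.1781, 0.1126]
eef_rot: [-180.0, -0.0, -163.9]
wrist_force: [-0.1, -0.1, 0.5]
width: 0.0404
```

```bash
python3 look.py g
```

```text
15.35 [ 19.3  19.6 -15.8  54.6  -0.    3.2] [0.50948108 0.17827213 0.11270611] [-1.79987456e+02 -1.47274903e-02 -1.63920788e+02] [ 0.05309397 -0.371674    0.19240463] [0.00761755 0.01045069 0.00940462] 0.04006353451257375
```

View pics/gs.png

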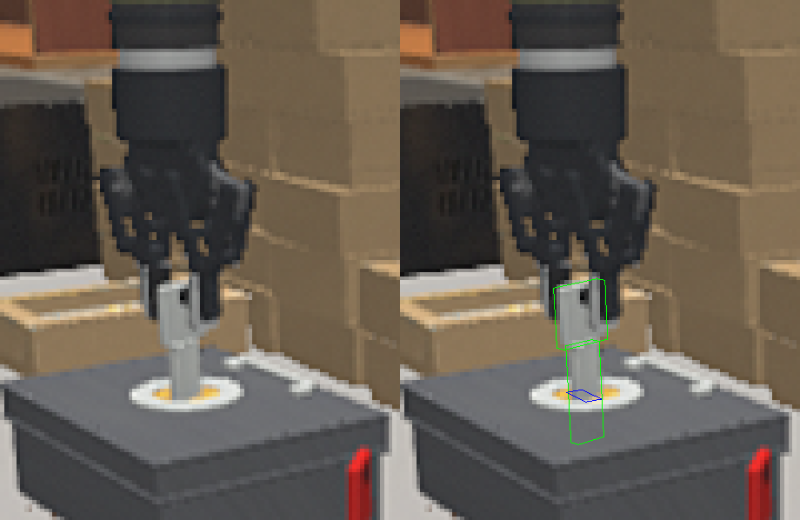

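>>> {"op": "drive_tool", "data": {"moves": [[[0,0,10,0,0,0,40],[0,0,25,0,0,0,40],[0,0,40,0,0,0,40],[0,0,40,0,0,0,40],[0,0,20,0,0,0,40],[-30,30,0,0,0,0,40],[-30,30,0,0,0,0,40],[-30,40,0,0,0,0,40],[-30,40,0,0,0,0,40],[-30,40,0,0,0,0,40],[-30,40,0,0,0,0,40],[0,0,0,0,0,0,40],[0,0,0,0,0,0,40]]]}}

```text
time: 16.98
position: [0.3297, 0.3982, 0.2483]
eef_rot: [-180.0, 0.0, -163.9]
wrist_force: [0.2, 0.5, 0.1]
width: 0.0399
```

```bash
python3 look.py h; python3 - <<'E'
from ov import *
s=np.load('h_s.npy');save('hs2',crop(s,(220,140,215,170),3.7))
E
python3 ot.py h .5095 .1785 .055 15
```

```text
17.075 [50.3 13.3 -3.9 72.8 -0.  34.3] [0.33022372 0.39759238 0.24810618] [-1.79983535e+02  2.02789793e-02 -1.63989416e+02] [-0.26205767 -0.47110925 -0.1985279 ] [-0.00411443 -0.09173313  0.05178865] 0.04004959441036481
```

View pics/hs2.png

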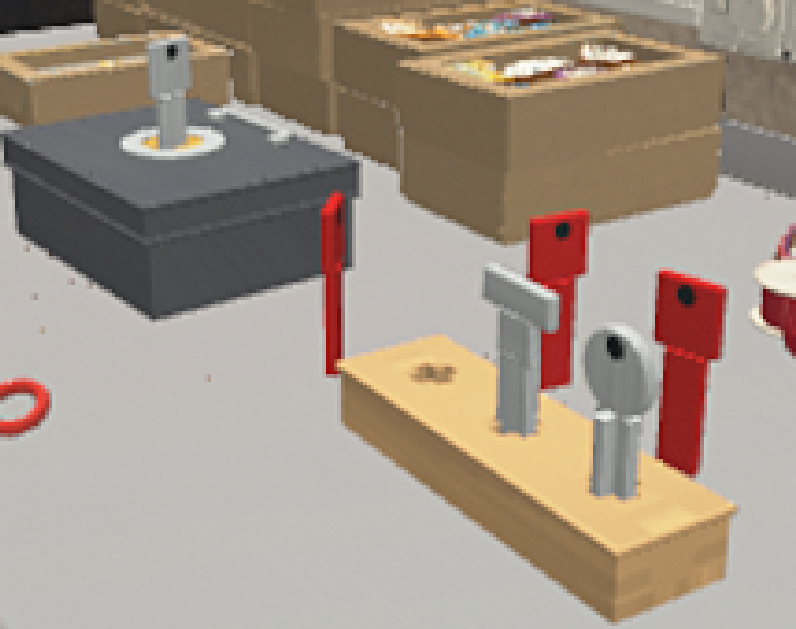

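View pics/hot.png

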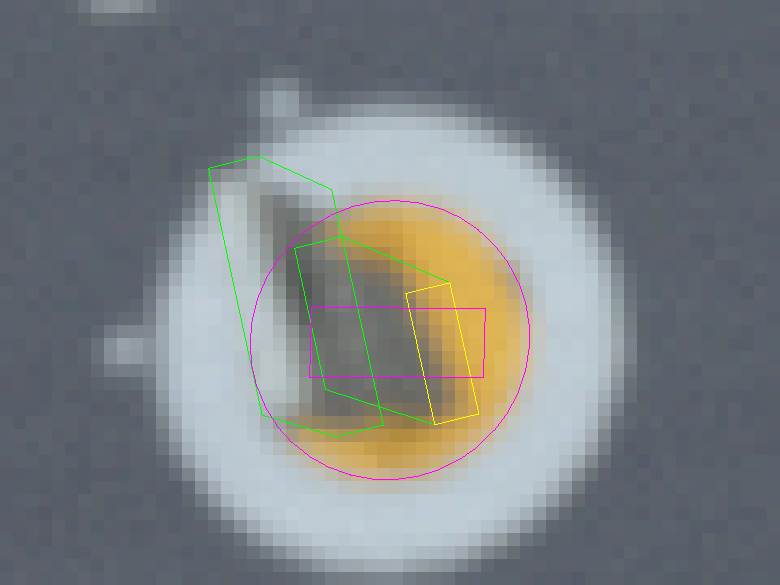

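```bash
python3 -c "
from h import *
print(r.sign_off())"
```

```text
the job is handed in; nothing more can be done
None
```

The flat-bladed steel `key_square` is in the lock, pushed home and turned clockwise to the stop. I let go of it and handed the job in at about 17 s; sign-off gave no verdict.

- **Insertion:** the key went in with almost no force and touched bottom at the expected height, its foot about 32 mm below the mouth. It then stood about 30 to 32 mm deep.
- **Turning:** after about 78° of turn the twisting moment jumped to about 0.85 N m, against the stated 0.06 N m to turn the lock. I took this as the stop. I backed off 3°, opened the fingers and drew clear.
- **Last pictures:** the slot has turned about 65° (1.13 rad) and lines up with a second mark on the ring, which I took for the stop. The key stands upright in the slot. `key_bar` and `key_round` stand in their own pockets; they were never touched. The arm is well clear.

Two checks disagreed:
- **Sideways position:** the two cameras and the arm's own position differed by about 2 to 3 mm. I took a middle value, and the key entered freely.
- **Finger height:** the fingertips looked about 25 mm higher in the side view than the arm's tool position said. I set the insertion depth from the tool height measured at the rack grasp instead, and the bottom contact matched it.

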